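# Glue a mounting pad in the shadow-box frame

### The job

Take the stubby glue brush from its pot and dip it into the tin leaning in the wooden cradle, going in along the tin's slope until all of the bristles are below the rim. Then dab the bristles gently on the middle of the round pad in the grey frame, keeping off the square and the strip-shaped pads, and stand the brush back upright, bristles down, in its pot. Be gentle with the brush throughout and leave everything else on the table where it is.

Things in the scene. Friction and masses are not known exactly. Their poses are not given: they have to be found in the camera images.
- brush: Loose stubby round glue brush, 175 mm long, 85 g (60 to 120), standing bristles down in its pot. Origin: centre of the bristles' flat end; z runs to the handle's end. Along z: dark bristle tuft 24 mm diameter from 0 to 40 mm, steel ferrule 23 mm diameter to 65 mm, wooden handle 16 mm diameter from 65 to 175 mm. Round: any yaw will do. Grip about 120 mm from the bristle end.
- brush_tip (a point): Centre of the flat bristle end, moving with the tuft. The tuft is springy: it gives up to 10 mm along the brush, 0.8 N per mm, then meets a hard stop. More than 15 N on tin, cradle, pot, frame or pad is too rough.
- brush_pot: The brush's pot: fixed squat open terracotta pot, outer diameter 62 mm, height 40 mm, wall 6 mm (inner diameter 50 mm), floor 6 mm thick. Origin: centre of its underside; z up.
- cradle: Fixed plywood cradle that carries the leaning tin: base board 130 x 85 x 14 mm, plywood parts up to 80 mm high. Origin on the table under it (the board spans -45 to +85 mm along its x). Its -x side, over which the tin leans, looks roughly to the robot's right (-y), within about 35 degrees.
- tin: Open metal tin fixed in the cradle, leaning 41 degrees (0.72 rad) from vertical so that its mouth looks up and towards the cradle's -x side. Outer diameter 52 mm, inner diameter 44 mm, length 80 mm, inner depth 75 mm. Origin: centre of its bottom, 30 mm along the cradle's +x and 45 mm up; z: its axis, out through the mouth.
- tin_mouth (a point): Centre of the tin's mouth, in the plane of the rim, about 105 mm above the table; z points out of the tin along its axis.
- frame: Fixed grey shadow-box frame lying on the table, an open box 200 (x) x 270 (y) x 36 mm high, walls and floor 12 mm. Origin: centre of its underside.
- pad_round: Round wooden pad fixed on the frame's floor: 44 mm diameter, 24 mm high. Origin: centre of its underside (12 mm above the table); its top is 36 mm above the table, level with the frame's walls. The three pads stand about 80 mm apart in any order.
- pad_square: Square wooden pad, 38 x 38 x 24 mm high, fixed likewise. Not to be touched with the brush.
- pad_strip: Strip-shaped wooden pad, 70 (x) x 20 (y) x 24 mm high, fixed likewise. Not to be touched with the brush.
- sanding_block: Loose cork sanding block 70 x 45 x 28 mm, bystander. Origin: centre of its underside.
- screwdriver: Loose screwdriver, about 200 mm long, lying on the table near the robot, bystander.
- varnish: Loose closed jar, 52 mm diameter, 100 mm high, bystander. Origin: centre of its underside.
- spare_tin: Loose open tin standing upright, 52 mm diameter, 80 mm high, bystander (not the one to dip into). Origin: centre of its underside.
- spool: Loose wooden spool, 44 mm diameter, 40 mm high, bystander. Origin: centre of its underside.
- log_slice: Loose slice of log, 64 mm diameter, 14 mm thick, bystander. Origin: centre of its underside.
- driftwood: Fixed piece of driftwood lying along y, 145 mm long, up to 38 mm high, bystander. Origin: on the table under its middle.
There are look-alikes about, which are no part of the job. What is shaped like the brush but turquoise is not meant.

How it is judged:
By the outcome, as a careful person would: the job done as asked, in the order asked, and still so for the second after the job is handed in, with the robot touching nothing.
It also fails if it takes over 59 s, if anything falls off the work surface, if the arm or the gripper's body presses on something with over 40 N, if the wrist force passes 120 N, or if a joint passes its speed limit or range.

### The arm

A 7-joint arm with a two-finger parallel gripper is mounted at the origin on the work surface. World frame = base frame: x ahead of the robot, y to its left, z up, the work surface at z = 0. Lengths are in mm, angles in rad, forces in N, time in s.
With the tool pointing down it reaches from about 400 to 875 mm from the base axis. Payload 4.4 kg.
Tool frame: the origin (TCP) lies at the very end of the fingers, on their centre line; the grasp point (between the pads) lies 19 mm behind it; z points along the fingers, y is the line along which they close (so a half turn about z gives the same grasp; the last joint's range is limited). The gripper opens to 85 mm and grips with 20 to 120 N. Pads are 22 mm wide; open, the fingers measure 114 mm over their backs; the gripper's body (76 mm by 85 mm) begins 54 mm behind the grasp point. The pads swing forward as they close: fully open they stand 13 mm farther back than shut.
Start: joints at [1.038, 0.628, 0.038, 1.517, -0.027, 0.996, -0.02], TCP at [292.548, -580.459, 231.313] pointing down, gripper open.
Joint ranges: [-3.06, 3.06], [-0.37, 2.12], [-1.25, 1.32], [0.18, 2.47], [-1.1, 4.24], [0.23, 1.98], [-2.94, 2.94]. Speed limits (rad/s): [2.57, 2.57, 3.14, 3.14, 3.14, 3.14, 3.14].

### API

Orientations are given as [roll, pitch, yaw] about the fixed x, y, z axes, in that order (R = Rz(yaw) Ry(pitch) Rx(roll)).
In Python, from cell import status, get_image, ctrl, models gives the robot as it stands.
- The arm moves only by the shell command python3 -m handwheel 'ROWS' [OPENING]. ROWS is JSON, a list of rows, each an object with "delta_pos": the shift along the world's x, y, z in cm, a list of three; "yaw": the turn about the world's z in rad. A call has 1 to 10 rows; each row shifts and turns the commanded pose from where the row before left it; what a row does not reach is not made up. A row lasts 1/12 s, in which the tool goes at most 41.7 mm and 7.16 degrees, less where a joint would pass 70% of its speed; a pose out of reach is approached as far as the arm can. A call is refused whole if a number of a shift passes 4.17 or a number of a turn 0.125, either way. A call with a gripper value outside its range is refused whole. OPENING is the opening, from -1 (shut) to 1 (fully open), set as the call begins (- or left out, the last holds). The fingers move at their own pace and stop on an object; the grip force is fixed at half the most. Time passes only in rows, so rows that do not move let the fingers close. It gives the time, the measured TCP pose, the force, the opening and the grip force at its end, in the units of the state.
- status.read_state(): the state, without advancing time (a new reading comes with each control period).
- get_image(name): name is "side" or "top"; returns a dict with "color" (400x640x3 uint8, red, green, blue), "z_map" (400x640 float32, mm along the optical axis (not along the pixel's ray), 0 where there is no reading), "fx", "fy", "cx", "cy" (pixels), "position" and "rotation" of the camera in the world. Camera axes: x right, y up, looking along -z (the intrinsics and any distortion apply to the point x, -y, -z); pixel columns grow to the right and rows downward; lengths in mm; the calibration is good to about 2 mm. A picture is of the moment at which its call begins.
- ctrl.finish_job(): hands the job in; it is judged then, once.
Trained networks look in a picture, given as the dict that the camera call returned (one of the last four; its "shot" number tells which), for a name from the list of things; names that differ only in an ending like _2 or _b are one class to them, and where a whole thing is asked for, a point or a joint stands for the part that bears it (a point fixed in the world has none). Each returns a list of dicts, best first, with "score" (0 to 1); they miss things now and then, are a little off and sometimes report something else, mostly with a low value. They report only what shows in the picture. A call takes as long as a camera call. They do not tell look-alikes from the thing itself.
- models.boxes_of(picture, name): "rect" ([left, top, right, bottom] in pixels, round what is visible of it).
The state is a dict: "clock": time; "qpos": joint angles; "qd": joint speeds; "tau": joint torques, N m; "eef_pos": TCP position; "tool_rot": TCP orientation; "force": force on the tool from outside, world axes, zero at the start; "torque": the same for the moment, N m; "width": finger opening in mm; "gripper_force": force on a finger pad.
Only numpy, scipy, OpenCV 4.12 (cv2) and the standard library are available. Lean on these libraries where they do the work, as an engineer would, in place of code of your own. Each camera call takes 0.05 s, during which the arm holds its last target. There are 200 camera calls.

## Working session

There is one attempt and no reset: what is moved stays moved. The work goes in short steps, Python scripts to look and compute and a shell command to move; the robot and the scene stay as the last step left them, time stands still between calls to the robot, and variables do not carry over. Pictures are saved under pics/ and viewed, at most 12 in all, crops included, and the job is handed in when it is done.

```bash
mkdir -p pics; ls; cat > h.py <<'E'
import numpy as np, cv2
from cell import status, get_image, ctrl, models
def world(p,u,v,z=None):
    d=p["z_map"][int(round(v)),int(round(u))] if z is None else z
    c=np.array([(u-p["cx"])/p["fx"]*d,-(v-p["cy"])/p["fy"]*d,-d])
    return np.array(p["position"])+np.array(p["rotation"])@c
def onplane(p,u,v,h):
    a=world(p,u,v,1.);o=np.array(p["position"]);r=a-o
    return o+r*(h-o[2])/r[2]
def pix(p,X):
    c=np.array(p["rotation"]).T@(np.array(X)-p["position"])
    return p["cx"]+p["fx"]*c[0]/-c[2], p["cy"]-p["fy"]*c[1]/-c[2]
def save(p,n): cv2.imwrite("pics/"+n+".png",cv2.cvtColor(p["color"],cv2.COLOR_RGB2BGR))
E
python3 - <<'E'
from h import *
s=status.read_state();print({k:np.round(v,3) for k,v in s.items()})
for n in("top","side"):
    p=get_image(n);save(p,n+"0");print(n,{k:np.round(p[k],3).tolist() for k in p if k not in("color","z_map","shot")})
    np.save(n+"z",p["z_map"])
    for t in["brush","brush_pot","cradle","tin","frame","pad_round","pad_square","pad_strip","spare_tin","varnish","spool","driftwood","sanding_block","screwdriver","log_slice"]:
        for r in models.boxes_of(p,t)[:3]:
            x=r["rect"];u,v=(x[0]+x[2])/2,(x[1]+x[3])/2
            if r["score"]>.3: print(t,round(r["score"],2),np.round(x),np.round(world(p,u,v)))
E
```

```text
pics
{'clock': np.float64(0.0), 'qpos': array([ 1.038,  0.629,  0.038,  1.518, -0.027,  0.996, -0.02 ]), 'qd': array([ 0.001,  0.001, -0.   , -0.001,  0.001,  0.   , -0.   ]), 'tau': array([ 1.0000e-03, -5.6341e+01,  1.2270e+00, -1.9344e+01,  1.1000e-02,
        1.1000e-02, -0.0000e+00]), 'eef_pos': array([ 292.281, -579.896,  230.404]), 'tool_rot': array([-3.14 ,  0.   ,  0.467]), 'force': array([0.099, 0.155, 0.081]), 'torque': array([-0.011,  0.024, -0.012]), 'gripper_force': np.float64(0.0), 'width': np.float64(85.441)}
top {'fx': 435.099, 'fy': 435.099, 'cx': 314.987, 'cy': 194.789, 'position': [481.615, -7.118, 1091.152], 'rotation': [0.082, 0.018, -1.579]}
brush 0.79 [433. 239. 464. 252.] [2009. 1521. 2619.]
brush 0.6 [442. 275. 470. 290.] [1988. 1500. 2598.]
brush_pot 0.53 [291. 260. 312. 292.] [2131. 1643. 2741.]
cradle 0.9 [339. 144. 395. 180.] [2087. 1598. 2696.]
cradle 0.36 [162. 172. 284. 261.] [2135. 1646. 2744.]
tin 0.81 [355. 148. 397. 169.] [2056. 1567. 2665.]
frame 0.72 [164. 170. 283. 261.] [2132. 1643. 2742.]
pad_round 0.57 [183. 194. 202. 215.] [2139. 1650. 2748.
[... 1081 characters left out ...]
57. 3990.]
pad_round 0.73 [268. 319. 295. 352.] [2157. 2511. 2344.]
pad_square 0.94 [302. 296. 330. 322.] [2356. 2710. 2543.]
pad_strip 0.94 [294. 263. 331. 285.] [2584. 2938. 2771.]
spare_tin 0.93 [189. 204. 216. 245.] [2601. 2955. 2788.]
varnish 0.9 [268. 137. 287. 172.] [3518. 3871. 3704.]
spool 0.8 [322. 153. 338. 170.] [3797. 4151. 3984.]
driftwood 0.66 [363. 199. 378. 240.] [3133. 3486. 3319.]
sanding_block 0.71 [186. 203. 218. 242.] [2587. 2940. 2773.]
sanding_block 0.63 [383. 242. 424. 276.] [2907. 3261. 3094.]
sanding_block 0.5 [285. 156. 311. 187.] [3167. 3520. 3353.]
screwdriver 0.81 [414. 308. 460. 398.] [2413. 2767. 2600.]
log_slice 0.55 [408. 198. 433. 213.] [3508. 3861. 3694.]
```

View pics/top0.png

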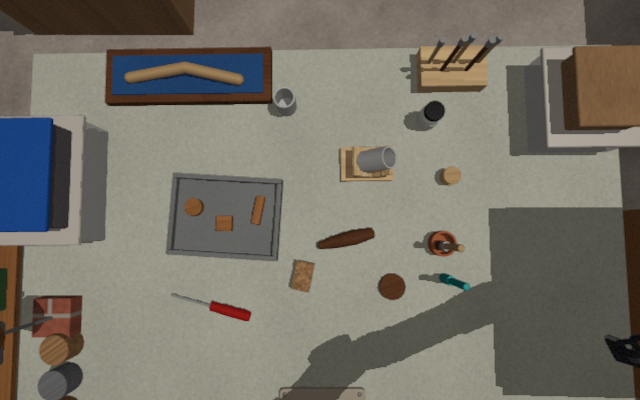

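View pics/side0.png

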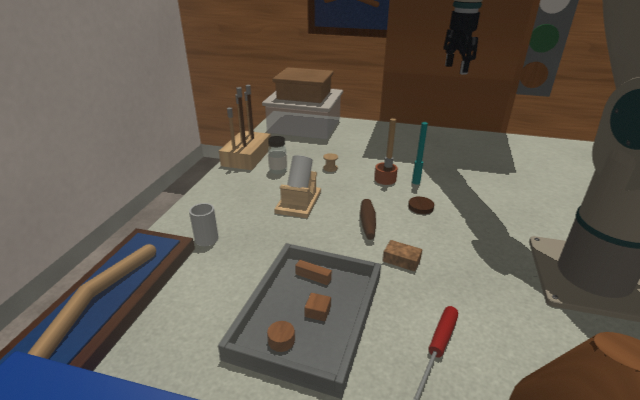

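```bash
cat >> h.py <<'E'
from scipy.spatial.transform import Rotation as Ro
_g=get_image
def get_image(n):
    p=_g(n);p["rotvec"]=p["rotation"];q=p;q["rotation"]=Ro.from_euler("xyz",p["rotation"]).as_matrix();return q
E
python3 - <<'E'
from h import *
p=get_image("top");s=get_image("side")
print([k for k in p])
# consistency: same things in both
for n,u,v,U,V,h in [("spool",451,174,330,157,40),("varnish",433,108,277,140,100),("round",193,207,281,330,36),("square",223,223,317,303,36),("strip",258,210,312,270,36),("log",392,286,421,203,14)]:
    print(n,np.round(onplane(p,u,v,h)),np.round(world(p,u,v)),np.round(onplane(s,U,V,h)),np.round(world(s,U,V)))
for n,q,a,b in (("pot",p,(400,200,500,300),6),("cradle",p,(320,120,420,200),6),("side",s,(250,100,450,220),3.5)):
    c=q["color"][a[1]:a[3],a[0]:a[2]];c=cv2.resize(c,None,fx=b if b<4 else b,fy=b if b<4 else b,interpolation=cv2.INTER_CUBIC);print(n,c.shape)
    globals()[n]=c
H=600;im=np.zeros((600,800,3),np.uint8)
a=cv2.resize(pot,(400,400));b=cv2.resize(cradle,(400,320));im[:400,:400]=a;im[:320,400:]=b
cv2.imwrite("pics/crops.png",im[:400,:,::-1]);cv2.imwrite("pics/sidecrop.png",side[:,:,::-1])
# point cloud of tin & cradle, pot & brush
def cloud(q,u0,v0,u1,v1):
    return np.array([world(q,u,v) for v in range(v0,v1) for u in range(u0,u1) if q["z_map"][v,u]>0])
C=np.vstack([cloud(p,330,135,405,190),cloud(s,268,145,330,220)])
C=C[(C[:,2]>8)];np.save("tin.npy",C);print(C.shape,C.min(0),C.max(0))
B=np.vstack([cloud(p,420,225,475,262),cloud(s,370,110,405,190)]);B=B[B[:,2]>8];np.save("br.npy",B)
for lo,hi in((30,45),(60,80),(80,100),(100,120),(120,140),(140,160),(160,190)):
    m=B[(B[:,2]>lo)&(B[:,2]<hi)];print(lo,hi,len(m),m.mean(0).round() if len(m) else "",m.min(0).round() if len(m) else "",m.max(0).round() if len(m) else "")
E
```

```text
['color', 'z_map', 'fx', 'fy', 'cx', 'cy', 'position', 'rotation', 'shot', 'rotvec']
spool [ 616. -319.   40.] [ 616. -319.   40.] [ 612. -313.   40.] [ 611. -312.   41.]
varnish [ 762. -265.  100.] [ 763. -265.   97.] [ 751. -259.  100.] [ 750. -258.  100.]
round [542. 309.  36.] [542. 308.  39.] [542. 310.  36.] [541. 310.  37.]
square [502. 235.  36.] [502. 235.  36.] [501. 239.  36.] [501. 241.  37.]
strip [533. 150.  36.] [533. 150.  38.] [532. 161.  36.] [532. 163.  38.]
log [ 346. -174.   14.] [ 346. -174.   15.] [ 344. -171.   14.] [ 344. -168.   16.]
pot (600, 600, 3)
cradle (480, 600, 3)
side (420, 700, 3)
(4169, 3) [ 604.57441653 -388.92134116    8.03314792] [832.33388068 -32.36154176 124.1401689 ]
30 45 476 [ 455. -370.   38.] [ 419. -758.   30.] [ 526. -261.   45.]
60 80 100 [ 444. -285.   70.] [ 433. -297.   60.] [ 456. -278.   79.]
80 100 55 [ 444. -285.   90.] [ 436. -292.   80.] [ 452. -279.  100.]
100 120 63 [ 444. -285.  110.] [ 436. -292.  101.] [ 452. -281.  120.]
120 140 60 [ 444. -285.  130.] [ 436. -291.  120.] [ 453. -279.  140.]
140 160 66 [ 444. -285.  149.] [ 436. -292.  140.] [ 452. -279.  159.]
160 190 119 [ 444. -287.  175.] [ 436. -299.  160.] [ 452. -280.  183.]
```

View pics/crops.png

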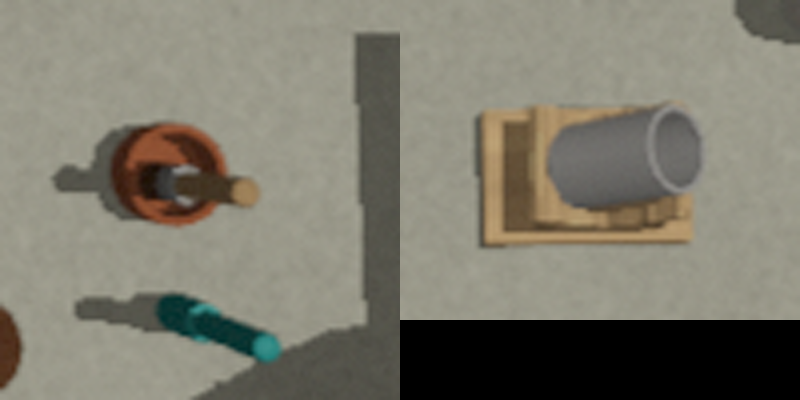

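View pics/sidecrop.png

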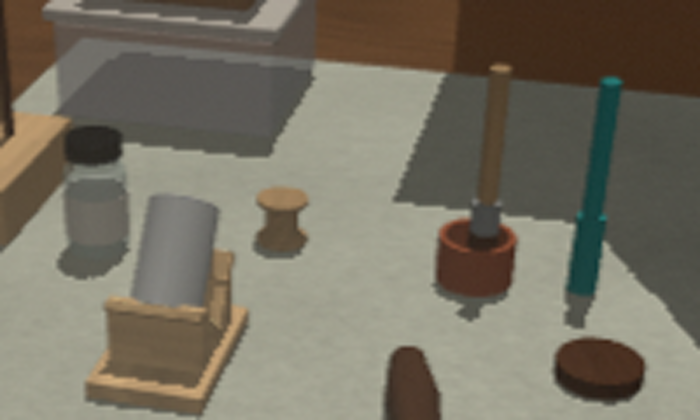

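```bash
python3 - <<'E'
from h import *
from scipy.optimize import least_squares
p=get_image("top");s=get_image("side")
P=[]
for q,(u0,v0,u1,v1) in((p,(335,140,402,185)),(s,(280,150,320,200))):
    for v in range(v0,v1):
        for u in range(u0,u1):
            c=q["color"][v,u].astype(int)
            if q["z_map"][v,u]>0 and c.max()-c.min()<14:
                X=world(q,u,v)
                if X[2]>55 and X[2]<128: P.append(X)
P=np.array(P);print(len(P),P.mean(0),P.min(0),P.max(0))
def f(t,full=False):
    a=np.array([np.cos(t[2])*np.sin(.72),np.sin(t[2])*np.sin(.72),np.cos(.72)])
    o=np.array([t[0],t[1],45]);d=P-o;w=d@a;r=np.linalg.norm(d-np.outer(w,a),axis=1)
    res=np.minimum(abs(r-26),abs(r-22))+np.maximum(w-80,0)
    return (res,r,w) if full else res
b=min((least_squares(f,[P[:,0].mean(),P[:,1].mean()+20,y],loss="soft_l1",f_scale=2) for y in(-1.57,-1.2,-1.9,-2.2)),key=lambda r:r.cost)
t=b.x;res,r,w=f(t,True);a=np.array([np.cos(t[2])*np.sin(.72),np.sin(t[2])*np.sin(.72),np.cos(.72)])
M=np.array([t[0],t[1],45])+80*a
print("tin",t.round(3),"cost",np.median(res),"w",w.min(),w.max(),"mouth",M.round(1),"axis",a.round(3),pix(p,M),pix(s,M))
# rim outline in image: ring ellipse
print("ringtop",onplane(p,389,157.5,105))
# orange pot
c=cv2.cvtColor(p["color"],cv2.COLOR_RGB2HSV);m=((c[...,0]<14)&(c[...,1]>150)&(c[...,2]>60));m[:225]=0;m[262:]=0;m[:,:425]=0;m[:,460:]=0
Q=np.array([world(p,u,v) for v,u in np.argwhere(m)]);Q=Q[(Q[:,2]>36)&(Q[:,2]<46)]
(cx,cy),rad=cv2.minEnclosingCircle(Q[:,:2].astype(np.float32));print("pot",cx,cy,rad,len(Q))
# turquoise
c=cv2.cvtColor(s["color"],cv2.COLOR_RGB2HSV);m=(abs(c[...,0].astype(int)-90)<8)&(c[...,1]>150);m[:,:405]=0;m[200:]=0
Q=np.array([world(s,u,v) for v,u in np.argwhere(m)]);Q=Q[(Q[:,2]<190)&(Q[:,2]>5)];print("turq",np.median(Q,0),Q.min(0),Q.max(0))
# round pad
m=np.zeros((400,640),bool)
for q in(p,s):
    c=q["color"].astype(int);br=(c[...,0]-c[...,2]>30)
    Q=np.array([world(q,u,v) for v,u in np.argwhere(br) if q["z_map"][v,u]>0])
    Q=Q[(abs(Q[:,0]-542)<32)&(abs(Q[:,1]-309)<32)&(Q[:,2]>31)&(Q[:,2]<42)]
    print("round",cv2.minEnclosingCircle(Q[:,:2].astype(np.float32)),Q.mean(0))
E
```

```text
1415 [ 646.75000927 -130.15683463   89.75699588] [ 621.33661894 -267.71575544   55.09566905] [740.91045659 -86.77026677 123.77461457]
tin [ 649.89  -105.723   -1.617] cost 1.0409791721765629 w 1.854533875166719 121.43217693773735 mouth [ 647.5 -158.4  105.1] axis [-0.03  -0.659  0.752] (np.float64(388.37667214491324), np.float64(157.29361022611837)) (np.float64(302.0526401473276), np.float64(158.0462052887886))
ringtop [ 647.00215814 -159.84922799  105.        ]
pot 449.6751403808594 -293.4600830078125 30.518491744995117 141
turq [ 362.79878729 -293.11137492   82.74823859] [ 353.5604739  -304.31516301    5.43046016] [ 372.29132397 -286.01471843  176.63154049]
round ((543.4443359375, 310.3952331542969), 21.584070205688477) [543.51100065 310.30717738  36.92914737]
round ((542.2416381835938, 312.4676818847656), 22.376375198364258) [541.60336446 313.4850515   36.34731156]
```

```bash
python3 -m handwheel '[{"delta_pos":[1.5,2.9,0],"yaw":0.125},{"delta_pos":[1.5,2.9,0],"yaw":0.125},{"delta_pos":[1.5,2.9,0],"yaw":0.125},{"delta_pos":[1.5,2.9,0],"yaw":0.125},{"delta_pos":[1.5,2.9,0],"yaw":0.125},{"delta_pos":[1.5,2.9,0],"yaw":0.125},{"delta_pos":[1.5,2.9,0],"yaw":0.125},{"delta_pos":[1.5,2.9,0],"yaw":0.125},{"delta_pos":[1.5,2.9,0],"yaw":0.058},{"delta_pos":[1.5,2.9,0],"yaw":0}]' 0; python3 -m handwheel '[{"delta_pos":[0,0,0],"yaw":0},{"delta_pos":[0,0,0],"yaw":0}]'
```

```text
clock: 2.63
eef_pos: [443.0, -289.2, 231.5]
tool_rot: [3.141, 0.0, 1.527]
force: [0.5, 0.1, -0.7]
width: 42.6
gripper_force: 0.0
clock: 2.8
eef_pos: [443.8, -288.5, 231.6]
tool_rot: [3.141, -0.0, 1.529]
force: [-0.1, -0.8, -0.1]
width: 42.6
gripper_force: 0.0
```

```bash
python3 -m handwheel '[{"delta_pos":[0,-0.1,-2],"yaw":0},{"delta_pos":[0,0,-2],"yaw":0},{"delta_pos":[0,0,-2],"yaw":0},{"delta_pos":[0,0,-2],"yaw":0},{"delta_pos":[0,0,-2],"yaw":0},{"delta_pos":[0,0,-1.2],"yaw":0},{"delta_pos":[0,0,-0.7],"yaw":0},{"delta_pos":[0,0,0],"yaw":0}]'; python3 -m handwheel '[{"delta_pos":[0,0,0],"yaw":0},{"delta_pos":[0,0,0],"yaw":0},{"delta_pos":[0,0,0],"yaw":0},{"delta_pos":[0,0,0],"yaw":0},{"delta_pos":[0,0,0],"yaw":0},{"delta_pos":[0,0,0],"yaw":0}]' -1; python3 - <<'E'
from h import *
s=get_image("side");p=get_image("top")
a=cv2.resize(s["color"][90:210,330:490],(640,480));b=s["color"]
cv2.imwrite("pics/grasp.png",a[:,:,::-1])
E
```

```text
clock: 3.47
eef_pos: [441.1, -292.3, 110.9]
tool_rot: [-3.139, -0.001, 1.523]
force: [-0.3, 0.1, -0.0]
width: 42.8
gripper_force: 0.0
clock: 3.97
eef_pos: [443.0, -291.9, 112.8]
tool_rot: [3.14, 0.001, 1.525]
force: [0.5, -1.4, 0.6]
width: 14.6
gripper_force: 58.3
```

View pics/grasp.png

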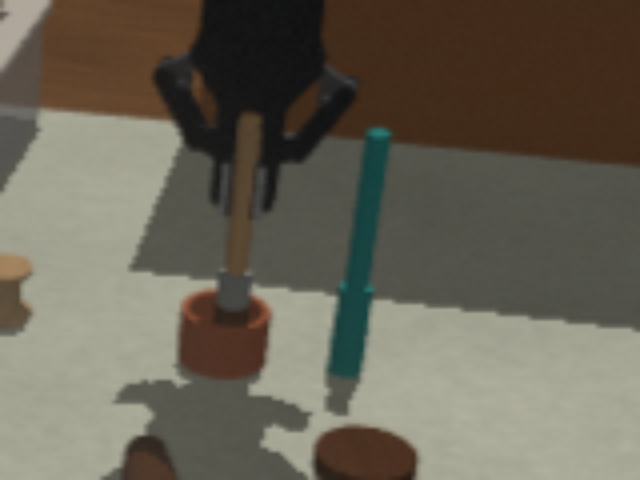

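```bash
python3 -m handwheel '[{"delta_pos":[0.3,0,0.8],"yaw":0},{"delta_pos":[0.25,-0.4,0.6],"yaw":0},{"delta_pos":[0,-0.6,0],"yaw":0},{"delta_pos":[0,-0.5,0],"yaw":0},{"delta_pos":[0,0,0],"yaw":0}]';  python3 -m handwheel '[{"delta_pos":[0,-0.5,0],"yaw":0},{"delta_pos":[0,-0.5,0.05],"yaw":0}]';  python3 -m handwheel '[{"delta_pos":[0,-0.5,0],"yaw":0},{"delta_pos":[0,-0.4,0],"yaw":0}]';  python3 -m handwheel '[{"delta_pos":[0,0,0],"yaw":0}]'; python3 - <<'E'
from h import *
s=get_image("side")
cv2.imwrite("pics/tilt1.png",cv2.resize(s["color"][90:210,330:490],(640,480))[:,:,::-1])
E
```

```text
clock: 4.48
eef_pos: [447.9, -307.8, 126.3]
tool_rot: [3.141, 0.0, 1.523]
force: [-0.6, -0.6, -0.2]
width: 14.4
gripper_force: 58.4
clock: 4.65
eef_pos: [447.4, -314.1, 126.1]
tool_rot: [-3.139, -0.004, 1.526]
force: [0.9, 8.2, 0.5]
width: 14.4
gripper_force: 58.5
clock: 4.82
eef_pos: [447.1, -323.2, 126.1]
tool_rot: [-3.139, -0.004, 1.526]
force: [-1.1, 5.1, 0.3]
width: 14.0
gripper_force: 58.8
clock: 4.9
eef_pos: [447.1, -324.4, 126.1]
tool_rot: [-3.139, -0.003, 1.524]
force: [-1.6, 5.0, 1.2]
width: 14.2
gripper_force: 58.9
```

View pics/tilt1.png

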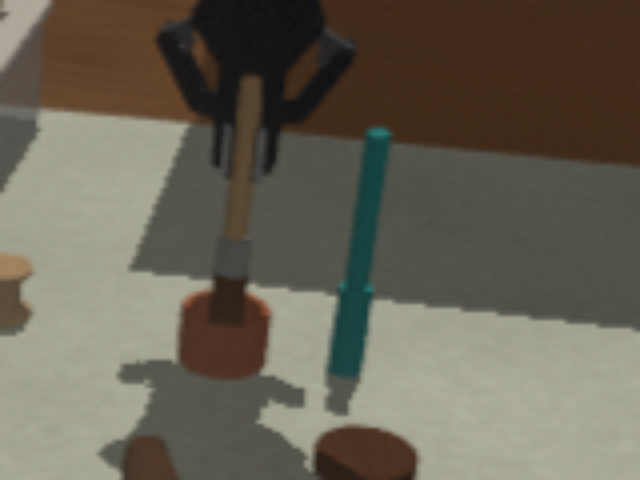

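```bash
python3 -m handwheel '[{"delta_pos":[0,-0.5,0],"yaw":0},{"delta_pos":[0,-0.5,-0.1],"yaw":0},{"delta_pos":[0,-0.5,-0.1],"yaw":0},{"delta_pos":[0,-0.4,-0.1],"yaw":0},{"delta_pos":[0,-0.5,-0.15],"yaw":0}]'; python3 -m handwheel '[{"delta_pos":[0,-0.5,-0.15],"yaw":0},{"delta_pos":[0,-0.4,-0.15],"yaw":0},{"delta_pos":[0,-0.4,-0.15],"yaw":0},{"delta_pos":[0,-0.4,-0.2],"yaw":0}]';python3 -m handwheel '[{"delta_pos":[0,-0.4,-0.25],"yaw":0},{"delta_pos":[0,-0.4,-0.25],"yaw":0},{"delta_pos":[0,-0.4,-0.25],"yaw":0},{"delta_pos":[0,-0.3,-0.2],"yaw":0},{"delta_pos":[0,0,0],"yaw":0}]'
cat >> h.py <<'E'
def brush(show=None):
    """fit handle axis from side depth: wood coloured points near the grip"""
    s=get_image("side");g=np.array(status.read_state()["eef_pos"])+[0,0,19]
    c=s["color"].astype(int);m=(c[...,0]-c[...,2]>35)&(c[...,0]-c[...,1]>8)&(s["z_map"]>0)
    Q=np.array([world(s,u,v) for v,u in np.argwhere(m)])
    k=(abs(Q[:,0]-g[0])<25)&(np.linalg.norm(Q-g,axis=1)<75)&(Q[:,2]>48);Q=Q[k]
    for _ in range(3):
        o=Q.mean(0);a=np.linalg.svd(Q-o)[2][0];a*=np.sign(a[2])
        d=np.linalg.norm(np.cross(Q-o,a),axis=1);Q=Q[d<9]
    w=(Q-o)@a
    # visible face lies ~6 mm toward camera
    v=np.array(s["position"])-o;v-=v@a*a;v/=np.linalg.norm(v)
    ax=o-5.5*v;top=ax+a*w.max();low=ax+a*w.min()
    print("g",g.round(1),"n",len(Q),"axis",a.round(3),"tilt_y deg",np.degrees(np.arctan2(-a[1],a[2])).round(1),"tilt_x",np.degrees(np.arctan2(a[0],a[2])).round(1),"top",top.round(1),"low",low.round(1),"tip(from top)",(top-175*a).round(1),"rms",d.std().round(2))
    if show: cv2.imwrite("pics/"+show+".png",cv2.resize(s["color"][90:210,330:490],(640,480))[:,:,::-1])
    return s
E
python3 -c "
from h import *
brush();brush('tilt2')"
```

```text
clock: 5.37
eef_pos: [446.8, -347.7, 121.9]
tool_rot: [-3.138, -0.003, 1.526]
force: [-2.4, 5.1, 1.4]
width: 14.3
gripper_force: 60.0
clock: 5.7
eef_pos: [446.9, -365.5, 115.5]
tool_rot: [-3.139, -0.002, 1.526]
force: [-1.9, 5.0, 2.9]
width: 15.0
gripper_force: 60.9
clock: 6.12
eef_pos: [447.1, -382.5, 105.8]
tool_rot: [-3.14, 0.001, 1.524]
force: [-2.7, 2.4, 2.3]
width: 14.5
gripper_force: 61.2
g [ 447.2 -382.3  125. ] n 117 axis [ 0.008 -0.635  0.772] tilt_y deg 39.4 tilt_x 0.6 top [ 448.2 -403.1  162.7] low [ 447.5 -338.3   83.9] tip(from top) [ 446.9 -292.    27.6] rms 1.48
g [ 447.3 -382.1  125.1] n 114 axis [ 0.015 -0.631  0.776] tilt_y deg 39.1 tilt_x 1.1 top [ 448.7 -404.   164.2] low [ 447.2 -339.1   84.5] tip(from top) [ 446.1 -293.6   28.5] rms 1.41
```

```bash
python3 -m handwheel '[{"delta_pos":[0,-0.9,1],"yaw":0},{"delta_pos":[0,-0.9,1],"yaw":0},{"delta_pos":[0,-0.9,1],"yaw":0},{"delta_pos":[0,0,2.0],"yaw":0},{"delta_pos":[0,0,2.5],"yaw":0},{"delta_pos":[0,0,2.5],"yaw":0}]'; python3 -m handwheel '[{"delta_pos":[1.5,1.1,0],"yaw":0},{"delta_pos":[2.1,1.6,0],"yaw":0},{"delta_pos":[2.2,1.6,0],"yaw":0},{"delta_pos":[2.2,1.6,0],"yaw":0},{"delta_pos":[2.2,1.6,0],"yaw":0},{"delta_pos":[2.2,1.6,0],"yaw":0},{"delta_pos":[2.2,1.6,0],"yaw":0},{"delta_pos":[2.2,1.6,0],"yaw":0},{"delta_pos":[2,1.5,0],"yaw":0},{"delta_pos":[1,0.9,0],"yaw":0}]';python3 -m handwheel '[{"delta_pos":[0,0,0],"yaw":0},{"delta_pos":[0,0,0],"yaw":0}]'
python3 - <<'E'
from h import *
s=brush();brush();p=get_image("top")
a=cv2.resize(s["color"][70:220,230:430],(400,300));b=cv2.resize(p["color"][90:240,330:530],(400,300))
cv2.imwrite("pics/pre.png",np.hstack([a,b])[:,:,::-1])
E
```

```text
clock: 6.72
eef_pos: [449.1, -410.3, 207.5]
tool_rot: [3.138, 0.003, 1.524]
force: [0.8, -0.2, -0.9]
width: 14.2
gripper_force: 60.2
clock: 7.55
eef_pos: [650.6, -259.2, 206.9]
tool_rot: [3.135, -0.0, 1.527]
force: [-0.4, 0.4, -0.4]
width: 14.7
gripper_force: 60.2
clock: 7.72
eef_pos: [646.4, -262.0, 206.3]
tool_rot: [3.141, 0.001, 1.525]
force: [0.5, -0.4, -0.9]
width: 14.6
gripper_force: 60.2
g [ 645.3 -263.4  225.3] n 106 axis [ 0.013 -0.617  0.787] tilt_y deg 38.1 tilt_x 0.9 top [ 648.8 -282.   264.6] low [ 647.4 -218.8  184. ] tip(from top) [ 646.5 -174.   126.9] rms 1.29
g [ 644.8 -264.   225.3] n 106 axis [ 0.015 -0.623  0.782] tilt_y deg 38.6 tilt_x 1.1 top [ 648.  -284.7  264.6] low [ 646.6 -221.9  185.7] tip(from top) [ 645.5 -175.7  127.8] rms 1.35
```

View pics/pre.png

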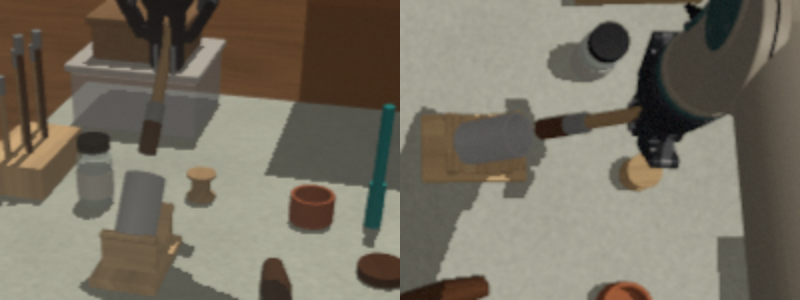

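```bash
cat >> h.py <<'E'
def brushtop(box=(396,140,452,165),zmin=112):
    p=get_image("top");Q=np.array([world(p,u,v) for v in range(box[1],box[3]) for u in range(box[0],box[2]) if p["z_map"][v,u]>0]);U=np.array([(u,v) for v in range(box[1],box[3]) for u in range(box[0],box[2]) if p["z_map"][v,u]>0])
    k=Q[:,2]>zmin;Q=Q[k];U=U[k]
    for _ in range(4):
        o=np.median(Q,0) if _==0 else Q.mean(0);a=np.linalg.svd(Q-o)[2][0];a*=np.sign(a[2]);d=np.linalg.norm(np.cross(Q-o,a),axis=1);k=d<14;Q=Q[k];U=U[k]
    w=(Q-o)@a;e=Q[w<np.percentile(w,4)]
    # per-station centre line in x
    for lo,hi in ((0,40),(40,65),(65,110)):
        pass
    v=np.array(p["position"])-o;v-=v@a*a;v/=np.linalg.norm(v);ax=o-8*v
    print("top: n",len(Q),"axis",a.round(3),"tilt_y",np.degrees(np.arctan2(-a[1],a[2])).round(1),"low end",(ax+a*w.min()).round(1),"hi",(ax+a*w.max()).round(1),"umin",U[:,0].min())
    return p
E
python3 - <<'E'
from h import *
brushtop();p=brushtop()
c=cv2.resize(p["color"][140:170,380:455],(750,300),interpolation=cv2.INTER_NEAREST);cv2.imwrite("pics/pre2.png",c[:,:,::-1])
for t in((646,-175,127),(646,-180,124)): print(pix(p,t))
E
```

```text
top: n 349 axis [-0.056 -0.627  0.777] tilt_y 38.9 low end [ 652.1 -186.5  137.5] hi [ 645.1 -265.8  235.9] umin 403
top: n 356 axis [-0.06  -0.63   0.774] tilt_y 39.1 low end [ 652.2 -189.5  142.1] hi [ 644.9 -266.1  236.3] umin 403
(np.float64(397.30867027164186), np.float64(156.21877246474685))
(np.float64(399.3197643312144), np.float64(156.42296243032587))
```

View pics/pre2.png

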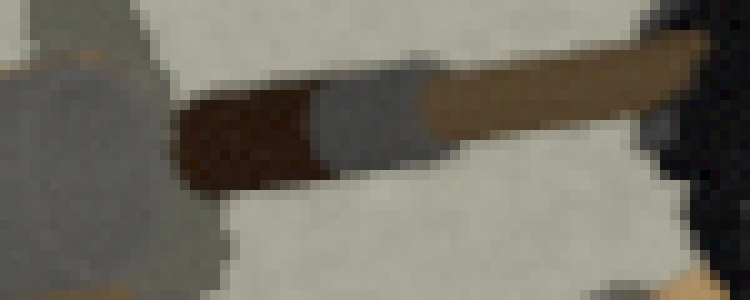

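```bash
python3 -m handwheel '[{"delta_pos":[-0.2,0.66,-0.75],"yaw":0},{"delta_pos":[0,0.66,-0.75],"yaw":0},{"delta_pos":[0.03,0.66,-0.75],"yaw":0},{"delta_pos":[0.03,0.33,-0.38],"yaw":0},{"delta_pos":[0,0,0],"yaw":0}]';python3 -m handwheel '[{"delta_pos":[0.03,0.33,-0.38],"yaw":0},{"delta_pos":[0.03,0.33,-0.38],"yaw":0},{"delta_pos":[0,0.33,-0.37],"yaw":0},{"delta_pos":[0,0,0],"yaw":0}]'
python3 - <<'E'
from h import *
s=brush();p=get_image("top")
a=cv2.resize(s["color"][110:185,250:350],(400,300));b=cv2.resize(p["color"][120:195,360:460],(400,300))
cv2.imwrite("pics/ins.png",np.hstack([a,b])[:,:,::-1])
E
```

```text
clock: 8.38
eef_pos: [644.1, -235.8, 178.3]
tool_rot: [-3.139, -0.002, 1.527]
force: [-0.7, 0.1, -1.5]
width: 14.6
gripper_force: 60.2
clock: 8.72
eef_pos: [644.9, -227.1, 167.8]
tool_rot: [-3.14, -0.001, 1.526]
force: [0.2, -0.3, -0.9]
width: 14.7
gripper_force: 60.2
g [ 645.1 -227.7  187.2] n 80 axis [ 0.025 -0.634  0.773] tilt_y deg 39.4 tilt_x 1.8 top [ 647.8 -247.1  224. ] low [ 645.4 -185.5  148.9] tip(from top) [ 643.5 -136.1   88.8] rms 1.18
```

```bash
python3 -m handwheel '[{"delta_pos":[0.02,0.33,-0.38],"yaw":0},{"delta_pos":[0.02,0.33,-0.38],"yaw":0},{"delta_pos":[0.02,0.33,-0.38],"yaw":0},{"delta_pos":[0,0.33,-0.37],"yaw":0},{"delta_pos":[0,0,0],"yaw":0}]';python3 -m handwheel '[{"delta_pos":[0.0,0.33,-0.38],"yaw":0},{"delta_pos":[0,0.24,-0.28],"yaw":0},{"delta_pos":[0,0,0],"yaw":0},{"delta_pos":[0,0,0],"yaw":0}]'
python3 - <<'E'
from h import *
s=brush();p=get_image("top")
a=cv2.resize(s["color"][110:185,250:350],(400,300));b=cv2.resize(p["color"][120:195,360:460],(400,300))
cv2.imwrite("pics/ins.png",np.hstack([a,b])[:,:,::-1])
E
```

```text
clock: 9.23
eef_pos: [645.4, -213.6, 152.5]
tool_rot: [-3.14, -0.001, 1.526]
force: [0.8, 0.5, -1.4]
width: 14.7
gripper_force: 60.2
clock: 9.57
eef_pos: [645.8, -209.3, 146.8]
tool_rot: [-3.141, -0.0, 1.525]
force: [-0.7, -0.9, -1.3]
width: 14.9
gripper_force: 60.2
g [ 645.9 -209.6  166. ] n 77 axis [-0.03  -0.612  0.79 ] tilt_y deg 37.8 tilt_x -2.2 top [ 645.9 -218.5  191.7] low [ 648.4 -166.6  124.6] tip(from top) [ 651.2 -111.4   53.4] rms 1.16
```

View pics/ins.png

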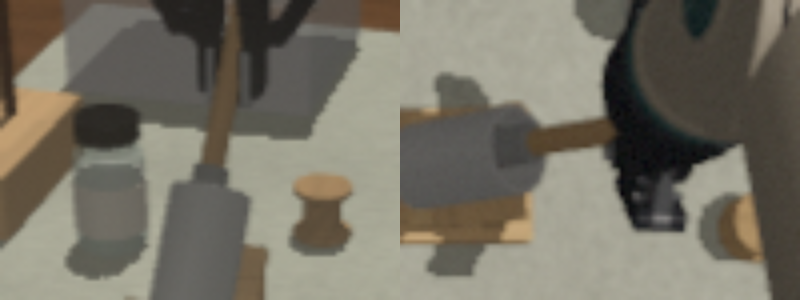

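```bash
python3 -m handwheel '[{"delta_pos":[0,0.27,-0.3],"yaw":0},{"delta_pos":[0,0.13,-0.15],"yaw":0},{"delta_pos":[0,0,0],"yaw":0},{"delta_pos":[0,0,0],"yaw":0},{"delta_pos":[0,0,0],"yaw":0}]';python3 -m handwheel '[{"delta_pos":[0,-0.33,0.38],"yaw":0},{"delta_pos":[0,-0.6,0.7],"yaw":0},{"delta_pos":[-0.02,-0.66,0.75],"yaw":0},{"delta_pos":[-0.02,-0.66,0.75],"yaw":0},{"delta_pos":[-0.02,-0.66,0.75],"yaw":0},{"delta_pos":[0,-0.66,0.75],"yaw":0},{"delta_pos":[0,-0.66,0.75],"yaw":0},{"delta_pos":[0,-0.66,0.75],"yaw":0},{"delta_pos":[0,-0.66,0.75],"yaw":0},{"delta_pos":[0,-0.66,0.75],"yaw":0}]'; python3 -c "
from h import *
brush();brushtop((398,135,470,170))"
```

```text
clock: 10.08
eef_pos: [645.8, -205.6, 142.5]
tool_rot: [-3.142, 0.0, 1.525]
force: [-0.7, 0.7, -0.3]
width: 14.7
gripper_force: 60.2
clock: 10.92
eef_pos: [645.2, -268.4, 214.1]
tool_rot: [3.142, -0.0, 1.525]
force: [0.4, 0.3, -1.2]
width: 14.8
gripper_force: 60.2
g [ 645.9 -270.8  234.8] n 113 axis [ 0.026 -0.622  0.782] tilt_y deg 38.5 tilt_x 1.9 top [ 648.5 -290.2  273.8] low [ 645.8 -225.   191.8] tip(from top) [ 644.  -181.2  136.9] rms 1.54
top: n 265 axis [-0.232 -0.218  0.948] tilt_y 13.0 low end [ 652.8 -236.8  186. ] hi [ 612.3 -274.8  351. ] umin 422
```

```bash
python3 -m handwheel '[{"delta_pos":[-1.5,-0.7,0],"yaw":0},{"delta_pos":[-2.1,-1.1,0],"yaw":0},{"delta_pos":[-2.2,-1.1,0],"yaw":0},{"delta_pos":[-2.2,-1.1,0],"yaw":0},{"delta_pos":[-2.2,-1.1,0],"yaw":0},{"delta_pos":[-2.2,-1.1,0],"yaw":0},{"delta_pos":[-2.2,-1.1,0],"yaw":0},{"delta_pos":[-2.2,-1.1,0],"yaw":0},{"delta_pos":[-2,-1.1,0],"yaw":0},{"delta_pos":[-1,-0.6,0],"yaw":0}]';python3 -m handwheel '[{"delta_pos":[0,0,-1.5],"yaw":0},{"delta_pos":[0,0,-2],"yaw":0},{"delta_pos":[0,0,-1.5],"yaw":0},{"delta_pos":[0,0,0],"yaw":0},{"delta_pos":[0,0,0],"yaw":0}]'; python3 -c "
from h import *
brush();brush()"
```

```text
clock: 11.85
eef_pos: [444.0, -370.1, 213.0]
tool_rot: [-3.139, 0.0, 1.522]
force: [-0.6, -1.1, -0.5]
width: 14.2
gripper_force: 60.2
clock: 12.27
eef_pos: [447.5, -367.8, 162.8]
tool_rot: [-3.141, -0.002, 1.526]
force: [0.6, 0.4, -0.2]
width: 14.3
gripper_force: 60.2
g [ 448.1 -368.3  182.6] n 139 axis [ 0.008 -0.619  0.785] tilt_y deg 38.3 tilt_x 0.6 top [ 448.9 -389.8  222.4] low [ 448.  -324.9  140.1] tip(from top) [ 447.4 -281.4   85. ] rms 1.55
g [ 448.3 -368.6  183.1] n 133 axis [ 0.002 -0.614  0.789] tilt_y deg 37.9 tilt_x 0.2 top [ 448.9 -389.1  222.5] low [ 448.7 -326.2  141.6] tip(from top) [ 448.5 -281.7   84.3] rms 1.64
```

```bash
python3 -m handwheel '[{"delta_pos":[0,-0.2,-1.5],"yaw":0},{"delta_pos":[0,0,-1.7],"yaw":0},{"delta_pos":[0,0,-1.5],"yaw":0},{"delta_pos":[0,0,-1],"yaw":0},{"delta_pos":[0,0,-0.6],"yaw":0},{"delta_pos":[0,0,0],"yaw":0}]';python3 -m handwheel '[{"delta_pos":[0,0.4,0.0],"yaw":0},{"delta_pos":[0,0.4,0.1],"yaw":0},{"delta_pos":[0,0.4,0.2],"yaw":0}]';python3 -m handwheel '[{"delta_pos":[0,0.4,0.35],"yaw":0},{"delta_pos":[0,0.4,0.35],"yaw":0},{"delta_pos":[0,0.4,0.35],"yaw":0},{"delta_pos":[0,0,0],"yaw":0}]'; python3 -c "
from h import *
brush()"
```

```text
clock: 12.87
eef_pos: [447.2, -370.4, 99.8]
tool_rot: [-3.141, -0.001, 1.525]
force: [0.1, -0.5, -0.7]
width: 15.0
gripper_force: 60.2
clock: 13.12
eef_pos: [447.9, -359.7, 104.2]
tool_rot: [3.14, 0.003, 1.525]
force: [0.4, -5.3, -2.8]
width: 14.5
gripper_force: 59.5
clock: 13.45
eef_pos: [447.6, -346.4, 115.0]
tool_rot: [3.141, 0.001, 1.526]
force: [-0.2, -3.9, -2.1]
width: 14.4
gripper_force: 59.6
g [ 447.6 -346.6  133.6] n 129 axis [-0.013 -0.484  0.875] tilt_y deg 28.9 tilt_x -0.9 top [ 447.4 -362.8  177.7] low [ 448.8 -311.6   85.1] tip(from top) [ 449.7 -278.1   24.5] rms 1.48
```

```bash
python3 -m handwheel '[{"delta_pos":[0,0.5,0.28],"yaw":0},{"delta_pos":[0,0.5,0.28],"yaw":0},{"delta_pos":[0,0.5,0.28],"yaw":0},{"delta_pos":[0,0.5,0.25],"yaw":0},{"delta_pos":[0,0.5,0.2],"yaw":0},{"delta_pos":[0,0.5,0.2],"yaw":0},{"delta_pos":[0,0.5,0.15],"yaw":0},{"delta_pos":[0,0.5,0.15],"yaw":0}]';python3 -m handwheel '[{"delta_pos":[0,0.5,0.1],"yaw":0},{"delta_pos":[0,0.5,0.1],"yaw":0},{"delta_pos":[0,0.5,0.05],"yaw":0},{"delta_pos":[0,0.3,0],"yaw":0},{"delta_pos":[0,0,0],"yaw":0}]'; python3 -c "
from h import *
brush();brush()"
```

```text
clock: 14.17
eef_pos: [447.2, -306.2, 131.9]
tool_rot: [-3.142, 0.0, 1.525]
force: [-0.3, -3.8, 0.8]
width: 14.6
gripper_force: 58.9
clock: 14.58
eef_pos: [447.3, -288.1, 134.3]
tool_rot: [-3.142, 0.0, 1.526]
force: [-1.5, -5.5, 0.3]
width: 14.6
gripper_force: 58.6
g [ 447.3 -288.4  153.3] n 97 axis [ 0.004 -0.036  0.999] tilt_y deg 2.1 tilt_x 0.2 top [ 447.4 -285.9  201.9] low [ 447.  -282.2   98. ] tip(from top) [ 446.8 -279.6   27. ] rms 1.38
g [ 447.3 -288.5  153.2] n 98 axis [ 0.    -0.036  0.999] tilt_y deg 2.1 tilt_x 0.0 top [ 447.1 -285.9  201. ] low [ 447.  -282.2   98.3] tip(from top) [ 447.  -279.6   26.1] rms 1.15
```

```bash
python3 -m handwheel '[{"delta_pos":[0,0.4,0],"yaw":0},{"delta_pos":[0,0.2,0],"yaw":0},{"delta_pos":[0,0,0],"yaw":0},{"delta_pos":[0,-0.6,0],"yaw":0},{"delta_pos":[0,-0.4,1],"yaw":0},{"delta_pos":[0,0,2],"yaw":0},{"delta_pos":[0,0,2],"yaw":0},{"delta_pos":[0,0,1.5],"yaw":0},{"delta_pos":[0,0,0],"yaw":0},{"delta_pos":[0,0,0],"yaw":0}]'; python3 -c "
from h import *
brush();brush('up')"
```

```text
clock: 15.52
eef_pos: [447.3, -291.7, 199.1]
tool_rot: [3.141, -0.001, 1.525]
force: [0.4, -0.6, -1.4]
width: 14.9
gripper_force: 58.5
g [ 446.7 -291.6  217.4] n 122 axis [0.015 0.001 1.   ] tilt_y deg -0.1 tilt_x 0.8 top [ 448.1 -288.   266.3] low [ 446.6 -288.1  161.8] tip(from top) [ 445.6 -288.2   91.3] rms 1.43
g [ 446.5 -291.6  217. ] n 126 axis [ 0.004 -0.012  1.   ] tilt_y deg 0.7 tilt_x 0.2 top [ 446.8 -289.   266. ] low [ 446.3 -287.8  160.9] tip(from top) [ 446.  -286.9   91. ] rms 1.36
```

```bash
python3 -m handwheel '[{"delta_pos":[0.48,1.5,0],"yaw":0},{"delta_pos":[0.48,3,0],"yaw":0},{"delta_pos":[0.48,3,0],"yaw":0},{"delta_pos":[0.48,3,0],"yaw":0},{"delta_pos":[0.48,3,0],"yaw":0},{"delta_pos":[0.48,3,0],"yaw":0},{"delta_pos":[0.48,3,0],"yaw":0},{"delta_pos":[0.48,3,0],"yaw":0},{"delta_pos":[0.48,3,0],"yaw":0},{"delta_pos":[0.48,3,0],"yaw":0}]';python3 -m handwheel '[{"delta_pos":[0.48,3,0],"yaw":0},{"delta_pos":[0.48,3,0],"yaw":0},{"delta_pos":[0.48,3,0],"yaw":0},{"delta_pos":[0.48,3,0],"yaw":0},{"delta_pos":[0.48,3,0],"yaw":0},{"delta_pos":[0.48,3,0],"yaw":0},{"delta_pos":[0.48,3,0],"yaw":0},{"delta_pos":[0.48,3,0],"yaw":0},{"delta_pos":[0.48,3,0],"yaw":0},{"delta_pos":[0.48,3,0],"yaw":0}]';python3 -m handwheel '[{"delta_pos":[0,1,-1],"yaw":0},{"delta_pos":[0,0.5,-1.2],"yaw":0},{"delta_pos":[0,0,-0.8],"yaw":0},{"delta_pos":[0,0,0],"yaw":0},{"delta_pos":[0,0,0],"yaw":0}]'; python3 - <<'E'
from h import *
brush();s=brush();p=get_image("top")
a=cv2.resize(s["color"][180:380,180:447],(400,300));b=cv2.resize(p["color"][150:275,150:317],(400,300))
cv2.imwrite("pics/dab.png",np.hstack([a,b])[:,:,::-1])
E
```

```text
clock: 16.45
eef_pos: [494.2, -5.9, 197.9]
tool_rot: [-3.139, -0.0, 1.525]
force: [0.5, -0.6, -2.0]
width: 14.4
gripper_force: 58.5
clock: 17.28
eef_pos: [542.1, 293.5, 197.4]
tool_rot: [-3.138, 0.002, 1.525]
force: [0.4, -1.2, -1.4]
width: 14.6
gripper_force: 58.5
clock: 17.7
eef_pos: [542.8, 304.6, 167.8]
tool_rot: [-3.139, 0.003, 1.523]
force: [0.2, 0.1, -0.0]
width: 14.5
gripper_force: 58.5
g [543.4 305.  187.7] n 13 axis [-0.025  0.02   0.999] tilt_y deg -1.1 tilt_x -1.4 top [543.8 309.4 197.1] low [545.1 308.4 147.5] tip(from top) [548.2 305.9  22.2] rms 0.56
g [543.8 305.6 188.3] n 8 axis [ 0.002 -0.003  1.   ] tilt_y deg 0.2 tilt_x 0.1 top [545.1 309.8 206. ] low [545.  310.  151.1] tip(from top) [544.8 310.4  31. ] rms 0.51
```

View pics/dab.png

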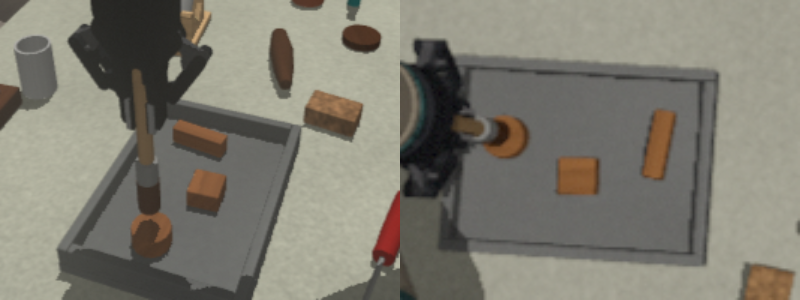

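```bash
python3 -m handwheel '[{"delta_pos":[-0.1,0.2,-0.8],"yaw":0},{"delta_pos":[0,0,-0.8],"yaw":0},{"delta_pos":[0,0,-0.5],"yaw":0},{"delta_pos":[0,0,0],"yaw":0}]';python3 -m handwheel '[{"delta_pos":[0,0,-0.15],"yaw":0},{"delta_pos":[0,0,-0.15],"yaw":0},{"delta_pos":[0,0,0],"yaw":0}]';python3 -m handwheel '[{"delta_pos":[0,0,-0.15],"yaw":0},{"delta_pos":[0,0,0],"yaw":0}]'
```

```text
clock: 18.18
eef_pos: [541.2, 308.6, 146.6]
tool_rot: [-3.139, 0.002, 1.525]
force: [-0.3, 0.2, -1.2]
width: 14.4
gripper_force: 58.5
clock: 18.43
eef_pos: [542.2, 309.4, 145.0]
tool_rot: [-3.141, 0.0, 1.525]
force: [-0.2, -0.4, 0.2]
width: 14.4
gripper_force: 58.5
clock: 18.6
eef_pos: [542.4, 309.4, 143.7]
tool_rot: [3.141, -0.0, 1.525]
force: [-0.1, 0.2, -1.1]
width: 14.6
gripper_force: 58.5
```

```bash
python3 -m handwheel '[{"delta_pos":[0,0,-0.15],"yaw":0},{"delta_pos":[0,0,0],"yaw":0}]';python3 -m handwheel '[{"delta_pos":[0,0,-0.15],"yaw":0},{"delta_pos":[0,0,0],"yaw":0}]';python3 -m handwheel '[{"delta_pos":[0,0,-0.15],"yaw":0},{"delta_pos":[0,0,0],"yaw":0}]'
```

```text
clock: 18.77
eef_pos: [542.4, 309.5, 142.3]
tool_rot: [3.141, -0.0, 1.525]
force: [0.6, -0.6, 0.3]
width: 14.5
gripper_force: 58.6
clock: 18.93
eef_pos: [542.5, 309.5, 140.9]
tool_rot: [3.141, -0.0, 1.525]
force: [-0.0, 1.0, 1.5]
width: 14.6
gripper_force: 58.7
clock: 19.1
eef_pos: [542.5, 309.5, 139.4]
tool_rot: [3.141, -0.0, 1.525]
force: [0.1, 0.6, 3.6]
width: 14.6
gripper_force: 58.8
```

```bash
python3 -m handwheel '[{"delta_pos":[0,0,0],"yaw":0},{"delta_pos":[0,0,0],"yaw":0},{"delta_pos":[0,0,0],"yaw":0},{"delta_pos":[0,0,0.7],"yaw":0},{"delta_pos":[0,0,1.5],"yaw":0},{"delta_pos":[0,0,2],"yaw":0},{"delta_pos":[0,0,2],"yaw":0},{"delta_pos":[0,0,1],"yaw":0}]'; python3 -m handwheel '[{"delta_pos":[-0.47,-1.5,0],"yaw":0},{"delta_pos":[-0.47,-3,0],"yaw":0},{"delta_pos":[-0.47,-3,0],"yaw":0},{"delta_pos":[-0.47,-3,0],"yaw":0},{"delta_pos":[-0.47,-3,0],"yaw":0},{"delta_pos":[-0.47,-3,0],"yaw":0},{"delta_pos":[-0.47,-3,0],"yaw":0},{"delta_pos":[-0.47,-3,0],"yaw":0},{"delta_pos":[-0.47,-3,0],"yaw":0},{"delta_pos":[-0.47,-3,0],"yaw":0}]';python3 -m handwheel '[{"delta_pos":[-0.47,-3,0],"yaw":0},{"delta_pos":[-0.47,-3,0],"yaw":0},{"delta_pos":[-0.47,-3,0],"yaw":0},{"delta_pos":[-0.47,-3,0],"yaw":0},{"delta_pos":[-0.47,-3,0],"yaw":0},{"delta_pos":[-0.47,-3,0],"yaw":0},{"delta_pos":[-0.47,-3,0],"yaw":0},{"delta_pos":[-0.47,-3,0],"yaw":0},{"delta_pos":[-0.47,-3,0],"yaw":0},{"delta_pos":[-0.47,-3,0],"yaw":0}]';python3 -m handwheel '[{"delta_pos":[0,-1.3,0],"yaw":0},{"delta_pos":[0,-0.75,-1],"yaw":0},{"delta_pos":[0,0,0],"yaw":0},{"delta_pos":[0,0,0],"yaw":0}]'; python3 -c "
from h import *
brush();brush()"
```

```text
clock: 19.77
eef_pos: [542.8, 309.7, 213.4]
tool_rot: [3.14, -0.001, 1.525]
force: [1.0, 0.9, 0.2]
width: 14.4
gripper_force: 58.5
clock: 20.6
eef_pos: [494.3, 22.8, 211.0]
tool_rot: [-3.141, 0.0, 1.525]
force: [0.1, -0.2, -0.5]
width: 14.2
gripper_force: 58.6
clock: 21.43
eef_pos: [447.2, -276.9, 210.9]
tool_rot: [-3.141, -0.0, 1.525]
force: [0.3, 0.4, -0.5]
width: 14.2
gripper_force: 58.6
clock: 21.77
eef_pos: [448.0, -294.2, 200.1]
tool_rot: [-3.14, -0.002, 1.526]
force: [0.7, 0.4, -0.2]
width: 14.5
gripper_force: 58.6
g [ 448.5 -293.8  219.6] n 128 axis [ 0.007 -0.005  1.   ] tilt_y deg 0.3 tilt_x 0.4 top [ 448.2 -291.   267.8] low [ 447.5 -290.5  162.4] tip(from top) [ 447.  -290.2   92.8] rms 1.3
g [ 448.8 -293.8  219.9] n 122 axis [ 0.003 -0.007  1.   ] tilt_y deg 0.4 tilt_x 0.2 top [ 448.5 -290.7  267.2] low [ 448.2 -290.   162.2] tip(from top) [ 448.  -289.5   92.2] rms 1.46
```

Upright and over the pot; lower to the floor.

```bash
python3 -m handwheel '[{"delta_pos":[0.1,-0.1,-1.5],"yaw":0},{"delta_pos":[0,0,-2],"yaw":0},{"delta_pos":[0,0,-2],"yaw":0},{"delta_pos":[0,0,-1.5],"yaw":0},{"delta_pos":[0,0,-1.2],"yaw":0},{"delta_pos":[0,0,0],"yaw":0}]';python3 -m handwheel '[{"delta_pos":[0,0,-0.2],"yaw":0},{"delta_pos":[0,0,-0.2],"yaw":0},{"delta_pos":[0,0,0],"yaw":0}]';python3 -m handwheel '[{"delta_pos":[0,0,-0.15],"yaw":0},{"delta_pos":[0,0,0],"yaw":0}]'
```

```text
clock: 22.37
eef_pos: [448.5, -294.5, 117.3]
tool_rot: [-3.138, -0.003, 1.528]
force: [-0.7, 0.6, -0.6]
width: 14.6
gripper_force: 58.6
clock: 22.62
eef_pos: [449.9, -296.9, 115.8]
tool_rot: [3.14, 0.0, 1.526]
force: [-0.2, -0.4, -0.6]
width: 14.6
gripper_force: 58.6
clock: 22.78
eef_pos: [449.5, -297.3, 114.1]
tool_rot: [3.141, 0.0, 1.525]
force: [-0.6, 0.2, -1.3]
width: 14.4
gripper_force: 58.6
```

```bash
python3 -m handwheel '[{"delta_pos":[0,0,-0.15],"yaw":0},{"delta_pos":[0,0,-0.15],"yaw":0},{"delta_pos":[0,0,0],"yaw":0}]';python3 -m handwheel '[{"delta_pos":[0,0,-0.05],"yaw":0},{"delta_pos":[0,0,0],"yaw":0}]'; python3 -c "
from h import *
brush()"
```

```text
clock: 23.03
eef_pos: [449.5, -297.3, 110.8]
tool_rot: [3.141, 0.0, 1.525]
force: [0.4, 0.4, 1.6]
width: 14.5
gripper_force: 58.7
clock: 23.2
eef_pos: [449.6, -297.3, 110.4]
tool_rot: [3.141, 0.0, 1.525]
force: [-1.0, -0.7, 2.6]
width: 14.5
gripper_force: 58.7
g [ 449.6 -297.3  129.4] n 81 axis [ 0.    -0.013  1.   ] tilt_y deg 0.8 tilt_x 0.0 top [ 449.5 -294.2  178.3] low [ 449.4 -292.8   73.2] tip(from top) [ 449.4 -291.9    3.3] rms 1.29
```

```bash
python3 -m handwheel '[{"delta_pos":[0,0,0],"yaw":0},{"delta_pos":[0,0,0],"yaw":0},{"delta_pos":[0,0,0],"yaw":0},{"delta_pos":[0,0,0],"yaw":0},{"delta_pos":[0,0,0],"yaw":0},{"delta_pos":[0,0,0],"yaw":0}]' 0; python3 -m handwheel '[{"delta_pos":[0,0,0.8],"yaw":0},{"delta_pos":[0,0,1.5],"yaw":0},{"delta_pos":[0,0,2],"yaw":0},{"delta_pos":[0,0,2],"yaw":0},{"delta_pos":[0,0,2.5],"yaw":0},{"delta_pos":[0,0,2.5],"yaw":0},{"delta_pos":[0,0,2.5],"yaw":0},{"delta_pos":[0,0,1],"yaw":0},{"delta_pos":[0,0,0],"yaw":0},{"delta_pos":[0,0,0],"yaw":0}]'; python3 - <<'E'
from h import *
s=get_image("side");cv2.imwrite("pics/end.png",cv2.resize(s["color"][60:260,200:466],(798,600))[:,:,::-1])
E
```

```text
clock: 23.75
eef_pos: [449.2, -297.1, 110.1]
tool_rot: [-3.141, -0.0, 1.525]
force: [-0.1, 0.7, -0.3]
width: 42.7
gripper_force: 0.0
clock: 24.58
eef_pos: [449.0, -297.1, 258.2]
tool_rot: [3.141, 0.0, 1.525]
force: [-0.9, -0.9, -0.9]
width: 42.7
gripper_force: 0.0
```

View pics/end.png

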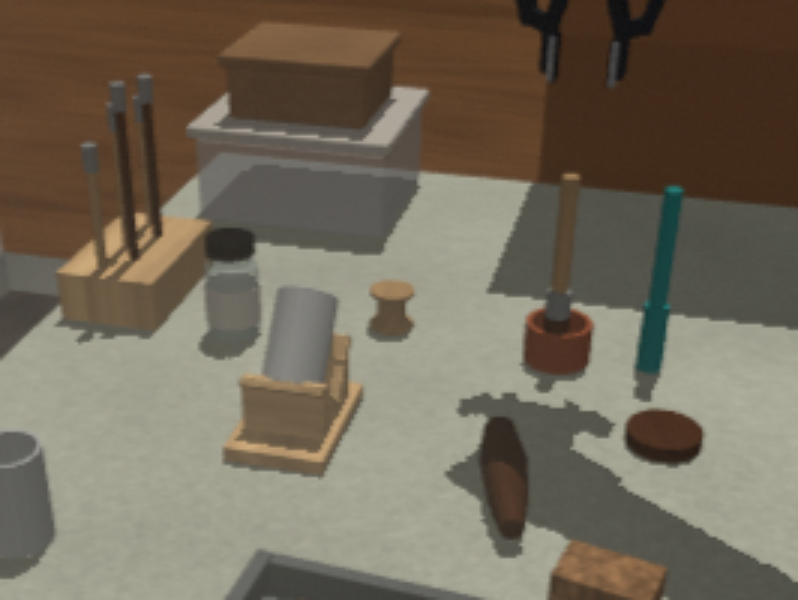

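The brush stands upright in its pot (crop pixel 558,330), and everything else in view is where it was.

```bash
python3 -c "
from cell import ctrl
print(ctrl.finish_job())"
```

```text
the job is handed in; nothing more can be done
None
```

The job is handed in at about 25 s: the brush was dipped along the tin's slope, tip about 50 mm below the rim, dabbed on the round pad at about 4 N, and now stands upright in its pot with the gripper clear; I tilted and straightened it against the pot's rim (force readings under 9 N) because the gripper can't tilt.

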